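# Unload the charged packs from the charging dock

## Task

Slide the red shutter of the charging dock fully open, then bring every charged battery pack (green grip) out along the slots in the cover to the open catch tray and from there into the blue tote, each standing upright on the tote's floor and set down gently, not dropped or thrown. When all are in the tote, slide the shutter fully shut again. Leave the pack with the orange grip in its bay, and do not disturb the other things on the bench.

Things in the scene. Friction and masses are not known exactly. Their poses are not given: they have to be found in the camera images.
- dock: grey charging dock fixed on the bench, 224 mm (x) x 308 mm (y) x 45 mm tall; origin: centre of its underside; +x away from the robot, +y towards its catch tray. Inner floor 6 mm up. Six bays, 68 mm wide in y, pack centres at x = -74 or +74 mm, y = -111, -37 or +37 mm, with 6 mm walls between them (|x| 37 to 111 mm)
- aisle (a point): start of the aisle on the dock's floor (dock x 0, y -111, z 6 mm): the aisle, 74 mm wide, runs between the two rows of bays along x = 0 to the catch tray; every bay opens sideways onto it
- cover (a point): top of the aluminium cover (40 to 45 mm above the bench) that keeps packs captive over bays and aisle, up to dock y = 77 mm; this point: dock x 0, y 77, z 45 mm. 34 mm wide slots let the pull grips stand through: one along the aisle (from y = -128 mm), one along each bay's centre line (out to |x| = 89 mm) joining it
- dock_exit (a point): centre of the uncovered catch tray (y 81 to 148 mm, |x| under 106 mm, outer walls 40 mm tall) at the end of the aisle (dock frame x 0, y 115, z 6 mm): a pack standing here is clear of the cover and can be lifted out
- shutter (a joint): red shutter plate (70 mm wide, 3 mm thick, top 58 mm above the bench) across the aisle's mouth at dock y = 79 mm: 0 shut, slides along the dock's +x to 0.075 m = fully open; stays where it is left, about 1.5 N to move
- shutter_grip (a point): centre of the shutter's red grip (18 mm along x, 24 mm along y, 36 mm tall, from 60 to 96 mm above the bench), at dock x = joint value, y = 97 mm
- tote: blue open tote, loose on the bench, 240 (x) x 170 (y) x 45 mm tall, walls and floor 5 mm, 0.9 kg; origin: centre of its underside. Room for six packs side by side, 3 along x by 2 along y
- green1: battery pack: black square body 58 x 58 mm, 30 mm tall, with an upright green pull grip on top (20 mm along x, 24 mm along y, from 30 to 85 mm above the underside), 170 to 340 g. Origin: centre of the underside; z up; axes parallel to the dock's at the start. Charged. May be absent.
- green2: battery pack: black square body 58 x 58 mm, 30 mm tall, with an upright green pull grip on top (20 mm along x, 24 mm along y, from 30 to 85 mm above the underside), 170 to 340 g. Origin: centre of the underside; z up; axes parallel to the dock's at the start. Charged. May be absent.
- green3: battery pack: black square body 58 x 58 mm, 30 mm tall, with an upright green pull grip on top (20 mm along x, 24 mm along y, from 30 to 85 mm above the underside), 170 to 340 g. Origin: centre of the underside; z up; axes parallel to the dock's at the start. Charged. May be absent.
- green4: battery pack: black square body 58 x 58 mm, 30 mm tall, with an upright green pull grip on top (20 mm along x, 24 mm along y, from 30 to 85 mm above the underside), 170 to 340 g. Origin: centre of the underside; z up; axes parallel to the dock's at the start. Charged. May be absent.
- green5: battery pack: black square body 58 x 58 mm, 30 mm tall, with an upright green pull grip on top (20 mm along x, 24 mm along y, from 30 to 85 mm above the underside), 170 to 340 g. Origin: centre of the underside; z up; axes parallel to the dock's at the start. Charged. May be absent.
- amber: battery pack: black square body 58 x 58 mm, 30 mm tall, with an upright orange pull grip on top (20 mm along x, 24 mm along y, from 30 to 85 mm above the underside), 170 to 340 g. Origin: centre of the underside; z up; axes parallel to the dock's at the start. Still charging.
- dispenser: white jar with black cap, 64 mm diameter, 120 mm tall; origin under its centre
- green_bottle: green bottle, 60 mm diameter, 170 mm tall; origin under its centre
- driver: screwdriver with yellow handle, lying along its x, about 200 mm long, 30 mm high; origin under its middle
- pliers: blue-handled pliers lying flat, 140 mm long along x, 70 mm wide, 17 mm high; origin near the pivot, on the bench
- bit_case: yellow screwdriver-bit case, 70 x 120 x 22 mm; origin under its centre
- tape: black roll of tape lying flat, 76 mm diameter, 18 mm high; origin under its centre
- brush: brush with red handle, lying along its x, about 200 mm long; origin under its middle
Mind the look-alikes: they are no part of the job. What is shaped like the green2 but pink or purple is not meant.

How it is judged (in metres and radians):
On the way, in this order (a step that is already met when the one before it is completed fails the run):
1. the shutter is fully open (value of joint shutter above 0.066 m), for 0.2 s.
2. every green pack stands upright on the tote's floor (x of green1 in the frame of tote between -0.09 and 0.09 m and y of green1 in the frame of tote between -0.055 and 0.055 m and z of each of green1, green2, green3, green4, green5 in the frame of tote below 0.015 m and angle between each of green1, green2, green3, green4, green5's own z axis and vertical below 0.12 rad and linear speed of each of green1, green2, green3, green4, green5 below 0.03 m/s and x of green2 in the frame of tote between -0.09 and 0.09 m and y of green2 in the frame of tote between -0.055 and 0.055 m and x of green3 in the frame of tote between -0.09 and 0.09 m and y of green3 in the frame of tote between -0.055 and 0.055 m and x of green4 in the frame of tote between -0.09 and 0.09 m and y of green4 in the frame of tote between -0.055 and 0.055 m and x of green5 in the frame of tote between -0.09 and 0.09 m and y of green5 in the frame of tote between -0.055 and 0.055 m), for 0.2 s.
3. the shutter is fully shut (value of joint shutter below 0.008 m), for 0.2 s.
At the end, for the whole second after the job is handed in: Every green pack that is present stands upright (within 0.12 rad) on the tote's floor (underside at most 15 mm above the tote's underside, centre within 90 mm in x and 55 mm in y of the tote's centre), at rest; the shutter is within 8 mm of shut; the orange pack is within 20 mm of where it was (all of step 2 and value of joint shutter below 0.008 m and distance of amber from where it was at the start of the episode below 0.02 m and linear speed of tote below 0.03 m/s); the robot touches nothing.
It fails at once if the orange pack is moved more than 20 mm (distance of amber from where it was at the start of the episode above 0.02 m).
It fails at once if another thing on the bench is moved more than 40 mm (distance of any of dispenser, green_bottle, driver, pliers, bit_case, tape, brush from where it was at the start of the episode above 0.04 m).
It fails at once if a green pack is dropped or thrown (faster than 0.8 m/s while the fingers do not touch it, a fall of about 33 mm) ((linear speed of green1 above 0.8 m/s and contact force between the fingers and green1 below 0.05 N) or (linear speed of green2 above 0.8 m/s and contact force between the fingers and green2 below 0.05 N) or (linear speed of green3 above 0.8 m/s and contact force between the fingers and green3 below 0.05 N) or (linear speed of green4 above 0.8 m/s and contact force between the fingers and green4 below 0.05 N) or (linear speed of green5 above 0.8 m/s and contact force between the fingers and green5 below 0.05 N)).
Of green1, green2, green3, green4, green5 only 3 to 5 are there at a start; the rules pass over those that are not, and their reading is None.
At some moment in a run one of tote, green1, green2, green3, green4, green5 may be knocked a few centimetres aside while the robot is not near it.
It also fails if it takes over 210 s, if anything falls off the work surface, if the arm or the gripper's body presses on something with over 40 N, if the wrist force passes 120 N, or if a joint passes its speed limit or range.

## Robot

A 6-joint arm with a two-finger parallel gripper is mounted at the origin on the work surface. World frame = base frame: x ahead of the robot, y to its left, z up, the work surface at z = 0. Lengths are in mm, angles in degrees, forces in N, time in s.
With the tool pointing down it reaches from about 275 to 725 mm from the base axis. Payload 15.9 kg.
Tool frame: the origin (TCP) lies on the centre line of the jaws, within the pads' length; the fingertips stand 8 mm ahead of it and the grasp point (between the pads) lies 11 mm behind it; z points along the fingers, y is the line along which they close (so a half turn about z gives the same grasp; the last joint's range is limited). The gripper opens to 85 mm and grips with 20 to 120 N. Pads are 22 mm wide; open, the fingers measure 114 mm over their backs; the gripper's body (76 mm by 85 mm) begins 54 mm behind the grasp point. The pads swing forward as they close: fully open they stand 13 mm farther back than shut.
Start: joints at [-73.969, 12.198, -1.971, 75.831, 0, 90], TCP at [138.076, -480.542, 239.306] pointing down, gripper open.
Joint ranges: [-170.91, 170.91], [-42.67, 98.43], [-65.05, 77.54], [-120.47, 116.71], [-90, 82.35], [-180, 180]. Speed limits (degrees/s): [108.29, 108.29, 136.94, 147.25, 180, 180].

## Interface

Orientations are given as a 3x3 rotation matrix whose columns are the frame's x, y, z axes.
In Python, from station import read_state, vision, arm gives the robot as it stands.
- The arm moves only by the tool send_rows, never from a script. Its argument "moves" is a list of rows, each an object with "travel": the shift along the tool's x, y, z in mm, a list of three; "angular": the turn, a rotation vector about the tool's x, y, z in rad, a list of three; "gripper": the closure, from -1 (fully open) to 1 (shut). In form: [{"travel": [tx, ty, tz], "angular": [rx, ry, rz], "gripper": gripper}, ...]. A call has 1 to 12 rows; each row is the pose to reach, as a shift and turn from the pose commanded when the call began, along the tool's axes at that moment; what a row does not reach only later rows make up. A row lasts 1/8 s, in which the tool goes at most 62.5 mm and 10.7 degrees, less where a joint would pass 70% of its speed; a pose out of reach is approached as far as the arm can. A call with a gripper value outside its range is refused whole. The fingers move at their own pace and stop on an object; "force" is the grip in N (left out, the last holds). Time passes only in rows, so rows that repeat a pose let the fingers close. It gives the time, the measured TCP pose, the force, the opening and the grip force at its end, in the units of the state.
- read_state(): the state, without advancing time (a new reading comes with each control period).
- vision.snapshot(name): name is "scene" or "top" or "wrist"; returns a dict with "pixels" (400x640x3 uint8, red, green, blue), "intrinsics" (3x3 intrinsics, pixels), "k1" (the pictures are not rectified: a ray, as slopes to the right and down, at radius r is drawn at 1 + k1 r^2 times it, then the intrinsics apply), "rvec" (rotation vector, rad) and "tvec" (3), from world to camera coordinates, as OpenCV has them. Camera axes: x right, y down, z forward; pixel columns grow to the right and rows downward; lengths in mm; the calibration is good to about 2 mm. A picture is of the moment at which its call begins. There is no depth.
- arm.hand_in(): hands the job in; it is judged then, once.
The state is a dict: "t": time; "q": joint angles; "joint_velocities": joint speeds; "joint_efforts": joint torques, N m; "ee_pos": TCP position; "ee_rot": TCP orientation; "contact_force": force on the tool from outside, world axes, zero at the start; "moment": the same for the moment, N m; "grip_width": finger opening in mm; "grip_force": force on a finger pad.
Only numpy, scipy, OpenCV 4.12 (cv2) and the standard library are available. Lean on these libraries where they do the work, as an engineer would, in place of code of your own. Each camera call takes 0.05 s, during which the arm holds its last target. There are 200 camera calls.

## Working session

There is one attempt and no reset: what is moved stays moved. The work goes in short steps, Python scripts to look and compute and a tool call to move; the robot and the scene stay as the last step left them, time stands still between calls to the robot, and variables do not carry over. Pictures are saved under pics/ and viewed, at most 14 in all, crops included, and the job is handed in when it is done.

Besides the shell and the picture viewer there is one more tool, called after "Call:" as name(argument=value, ...), one argument or row to a line, values as JSON. send_rows: Moves the arm, as the interface text tells. Its arguments: {"type":"object","properties":{"moves":{"type":"array"},"force":{"type":"number"}},"required":["moves"]}

```bash
ls; mkdir -p pics
python3 - <<'E'
from station import read_state, vision
import cv2
s=read_state();print(s['t'],s['ee_pos'],s['ee_rot'],s['grip_width'])
for n in ('top','scene'):
    d=vision.snapshot(n);cv2.imwrite(f'pics/{n}0.png',d['pixels'][:,:,::-1]);print(n,d['intrinsics'],d['k1'],d['rvec'],d['tvec'])
E
```

```text
pics
0.0 [ 137.96732739 -480.24134079  238.80914252] [[ 9.61128292e-01  2.76101942e-01 -3.51219944e-04]
 [ 2.76102162e-01 -9.61127690e-01  1.07651606e-03]
 [-4.03390378e-05 -1.13164263e-03 -9.99999359e-01]] 85.40673370986713
top [[382.33293139   0.         318.86456403]
 [  0.         382.33293139 192.46909712]
 [  0.           0.           1.        ]] -0.024927508309774277 [ 2.14523844 -2.14133714  0.12196474] [-59.43107906 595.95466706 984.90833592]
scene [[440.31819076   0.         311.66624911]
 [  0.         440.31819076 196.57338655]
 [  0.           0.           1.        ]] -0.06405372273280417 [ 2.08173822  0.46518283 -0.2934338 ] [-482.60705979  -80.24893639 1307.9782121 ]
```

View pics/top0.png

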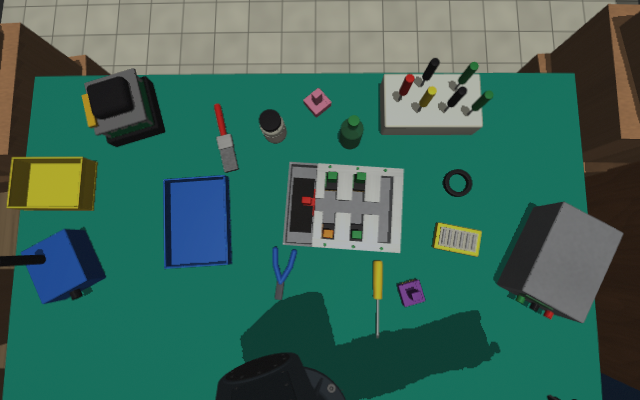

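View pics/scene0.png

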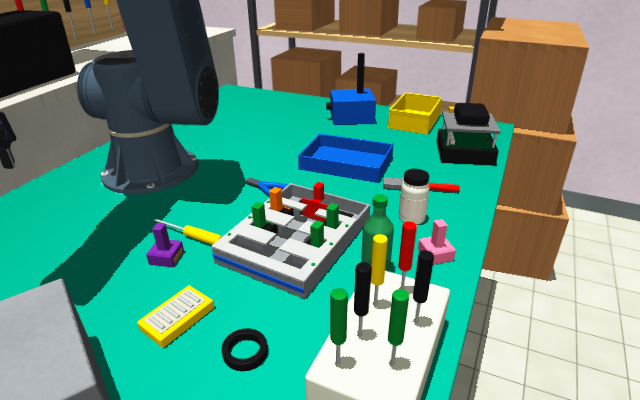

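The top view shows the dock around (345,207) with its catch tray to the left (+y). Green grips are at (332,177), (360,177) and (357,235), orange at (328,233), the red shutter grip at (308,201), and the tote at (197,222). The dispenser, bottle, pliers and driver stand close around the dock.

```bash
cat > h.py <<'E'
import numpy as np, cv2
from station import read_state, vision
class Cam:
    def __init__(s,n):
        d=vision.snapshot(n); s.img=d['pixels']; s.K=np.array(d['intrinsics']);s.k1=d['k1']
        s.R=cv2.Rodrigues(np.array(d['rvec'],float))[0]; s.t=np.array(d['tvec'],float).ravel(); s.C=-s.R.T@s.t
        s.hsv=cv2.cvtColor(s.img,cv2.COLOR_RGB2HSV)
    def at(s,uv,z):
        p=cv2.undistortPoints(np.array(uv,float).reshape(-1,1,2),s.K,np.array([s.k1,0,0,0,0.])).reshape(-1,2)
        r=np.c_[p,np.ones(len(p))]@s.R
        return s.C+r*((z-s.C[2])/r[:,2])[:,None]
    def px(s,P):
        return cv2.projectPoints(np.array(P,float).reshape(-1,1,3),cv2.Rodrigues(s.R)[0],s.t,s.K,np.array([s.k1,0,0,0,0.]))[0].reshape(-1,2)
    def mask(s,lo,hi): return cv2.inRange(s.hsv,np.array(lo),np.array(hi))
    def blobs(s,lo,hi,amin=20,roi=None):
        m=s.mask(lo,hi)
        if roi: k=np.zeros_like(m);k[roi[1]:roi[3],roi[0]:roi[2]]=255;m&=k
        n,l,st,c=cv2.connectedComponentsWithStats(m)
        return [(st[i,4],c[i].round(1),st[i,:4],(l==i)) for i in range(1,n) if st[i,4]>=amin]
E
python3 - <<'E'
from h import *
c=Cam('top');print('C',c.C.round())
roi=(280,155,410,255)
for nm,lo,hi in (('green',(50,80,30),(75,255,255)),('orange',(8,120,80),(20,255,255)),('red',(0,150,60),(4,255,255))):
    for a,ce,st,m in c.blobs(lo,hi,12,roi): print(nm,a,ce,st,np.median(c.hsv[m],axis=0),c.at(ce,91).round(1))
for u,v in ((332,174),(360,174),(365,160),(345,170),(300,170)): print(u,v,c.hsv[v,u])
def rect(m,z,nm):
    k=max(cv2.findContours(m,0,1)[0],key=cv2.contourArea)
    P=c.at(cv2.convexHull(k).reshape(-1,2),z)[:,:2].astype(np.float32)
    r=cv2.minAreaRect(P);print(nm,r);return r
w=c.mask((0,0,130),(179,40,255));k=np.zeros_like(w);k[158:256,282:410]=255
rect(w&k,45,'cover')
b=c.mask((100,120,30),(125,255,255));k=np.zeros_like(w);k[165:275,155:238]=255
rect(b&k,45,'tote')
x=cv2.resize(c.img[150:280,150:420],None,fx=2.96,fy=2.96,interpolation=cv2.INTER_CUBIC);cv2.imwrite('pics/crop.png',x[:,:,::-1])
E
```

```text
C [ 460.  -79. 1054.]
green 118 [331.1 177.1] [325 172  13  15] [ 67.  147.  104.5] [[628.7 -90.5  91. ]]
green 113 [359.7 177.3] [354 172  12  11] [ 67. 148. 116.] [[ 628.2 -163.4   91. ]]
green 92 [356.  234.2] [351 230  11   9] [ 67. 141. 127.] [[ 483.8 -152.6   91. ]]
orange 87 [327.5 233.3] [322 230  12   8] [ 17. 181. 175.] [[485.9 -81.3  91. ]]
red 144 [309.  201.4] [301 189  14  26] [  1.  192.  146.5] [[566.3 -34.4  91. ]]
332 174 [ 67 152 121]
360 174 [ 67 151 120]
365 160 [ 83 201 113]
345 170 [ 45   6 170]
300 170 [120   2 119]
cover ((556.9177856445312, -160.294677734375), (231.8631134033203, 223.30104064941406), 86.15617370605469)
tote ((519.34814453125, 266.9396057128906), (239.0581512451172, 179.38613891601562), 4.084660053253174)
```

View pics/crop.png

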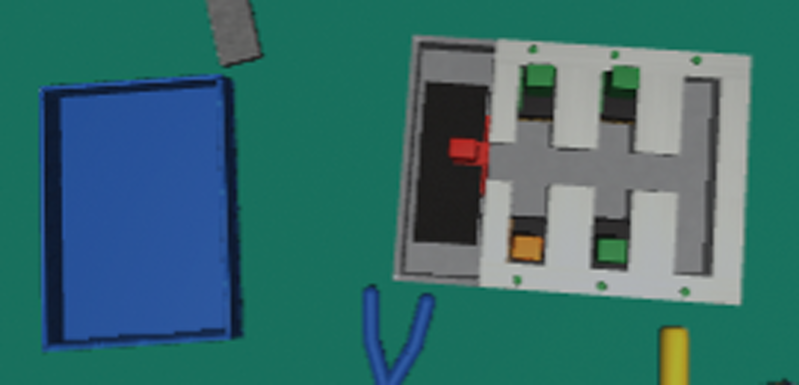

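The crop confirms three green packs in bays (+74,+37), (+74,−37) and (−74,−37), with orange at (−74,+37). The −111 bays and the tote are empty. Cover fit: dock origin ≈ (559.5, −121.9), yaw −3.84°. I move over the shutter grip with the tool aligned to the dock.

Call:
send_rows(
  moves=[
    {"travel":[50,-30,4],"angular":[0,0,0.03],"gripper":-0.4},
    {"travel":[95,-60,8],"angular":[0,0,0.06],"gripper":-0.4},
    {"travel":[140,-85,12],"angular":[0,0,0.09],"gripper":-0.4},
    {"travel":[185,-110,16],"angular":[0,0,0.12],"gripper":-0.4},
    {"travel":[230,-137,20],"angular":[0,0,0.15],"gripper":-0.4},
    {"travel":[275,-164,24],"angular":[0,0,0.18],"gripper":-0.4},
    {"travel":[320,-190,28],"angular":[0,0,0.21],"gripper":-0.4},
    {"travel":[365,-217,32],"angular":[0,0,0.24],"gripper":-0.4},
    {"travel":[410,-244,36],"angular":[0,0,0.27],"gripper":-0.4},
    {"travel":[455,-270,39],"angular":[0,0,0.3],"gripper":-0.4},
    {"travel":[500,-297,39],"angular":[0,0,0.33],"gripper":-0.4},
    {"travel":[537,-319,39],"angular":[0,0,0.347],"gripper":-0.4},
  ],
)

```text
t: 1.65
ee_pos: [566.7, -29.7, 199.9]
ee_rot: [[0.998, -0.055, -0.0], [-0.055, -0.998, 0.005], [-0.001, -0.005, -1.0]]
contact_force: [-0.1, -0.5, -0.2]
grip_width: 60.0
grip_force: 0.0
```

```bash
cat >> h.py <<'E'
O=np.array([559.5,-121.9]);Y=np.radians(-3.84)
A=np.array([[np.cos(Y),-np.sin(Y)],[np.sin(Y),np.cos(Y)]])
def dk(p): return A.T@(np.array(p)[:2]-O)
def st():
    s=read_state();R=s['ee_rot']
    print('t',round(s['t'],2),'ee',s['ee_pos'].round(1),'dock',dk(s['ee_pos']).round(1),'yaw',np.degrees(np.arctan2(R[1,0],R[0,0])).round(2),'tilt',R[2,:2].round(4),'w',round(s['grip_width'],1),'gf',round(s['grip_force'],1),'F',np.round(s['contact_force'],1),'q',np.round(s['q'],0));return s
E
python3 - <<'E'
from h import *
st();c=Cam('wrist');cv2.imwrite('pics/w1.png',c.img[:,:,::-1])
# refine dock/ tote with top cover outline & predicted shutter
print(c.C.round(),c.px([[566,-25.1,96],[559.5,-121.9,45]]).round())
E
```

```text
t 1.65 ee [566.7 -29.7 199.9] dock [ 1.  92.5] yaw -3.17 tilt [-0.0005 -0.0052] w 60.0 gf 0.0 F [-0.1 -0.5 -0.2] q [ -3.  21.   4.  73.   0. 180.]
[640. -33. 334.] [[317. 199.]
 [409. 185.]]
```

View pics/w1.png

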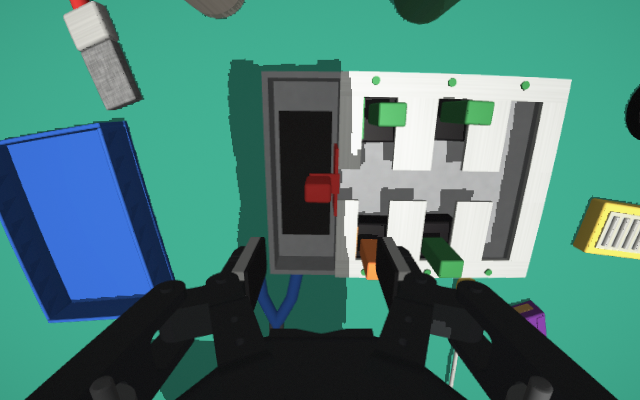

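Joint 6 is at its limit, so I turn a quarter turn and close along dock x instead. The wrist view shows the red grip near (320,187) and the pack grips in the far bays as expected.

Call:
send_rows(
  moves=[
    {"travel":[-1,-4,0],"angular":[0,0,-0.18],"gripper":-0.4},
    {"travel":[-1,-4,0],"angular":[0,0,-0.36],"gripper":-0.4},
    {"travel":[-1,-4,0],"angular":[0,0,-0.54],"gripper":-0.4},
    {"travel":[-1,-4,0],"angular":[0,0,-0.72],"gripper":-0.4},
    {"travel":[-1,-4,0],"angular":[0,0,-0.9],"gripper":-0.4},
    {"travel":[-1,-4,0],"angular":[0,0,-1.08],"gripper":-0.4},
    {"travel":[-1,-4,0],"angular":[0,0,-1.26],"gripper":-0.4},
    {"travel":[-1,-4,0],"angular":[0,0,-1.44],"gripper":-0.4},
    {"travel":[-1,-4,0],"angular":[0,0,-1.559],"gripper":-0.4},
    {"travel":[-1,-4,0],"angular":[0,0,-1.559],"gripper":-0.4},
  ],
)

```text
t: 2.95
ee_pos: [564.8, -27.6, 200.1]
ee_rot: [[0.07, 0.998, -0.0], [0.998, -0.07, 0.005], [0.005, -0.001, -1.0]]
contact_force: [-0.3, 0.4, -0.5]
grip_width: 59.6
grip_force: 0.0
```

Run:
```python
from h import *
st();c=Cam('wrist');cv2.imwrite('pics/w2.png',c.img[:,:,::-1]);print(c.C.round())
w=c.mask((0,0,150),(179,40,255))
k=max(cv2.findContours(w,0,1)[0],key=cv2.contourArea);P=c.at(cv2.convexHull(k).reshape(-1,2),45)[:,:2].astype(np.float32)
print('cover',cv2.minAreaRect(P))
for nm,lo,hi in (('red',(0,150,60),(4,255,255)),('green',(50,80,110),(75,255,255))):
  for a,ce,s_,m in c.blobs(lo,hi,60): print(nm,a,ce,s_,dk(c.at(ce,96 if nm=='red' else 91)[0]).round(1))
print('exp red top px',c.px([np.r_[O+A@[dx,97+dy],96] for dx in(-9,9) for dy in(-12,12)]).round().tolist())
```

```text
t 2.95 ee [564.8 -27.6 200.1] dock [-1.  94.4] yaw 85.98 tilt [ 0.0051 -0.0005] w 59.6 gf 0.0 F [-0.3  0.4 -0.5] q [-3. 21.  4. 73.  0. 91.]
[570.  46. 335.]
cover ((558.89453125, -133.4605712890625), (166.38766479492188, 223.87196350097656), 86.2177505493164)
red 1258 [326.1 193.7] [293 175  67  33] [ 3.8 98.9]
green 1196 [523.2 291.9] [497 276  53  39] [209.3  -9.5]
green 105 [258.1 314.8] [254 307   9  18] [-66.7 -33.5]
green 472 [573.5 346.1] [558 335  29  25] [290.3 -86.5]
exp red top px [[312.0, 209.0], [311.0, 183.0], [332.0, 209.0], [332.0, 183.0]]
```

View pics/w2.png

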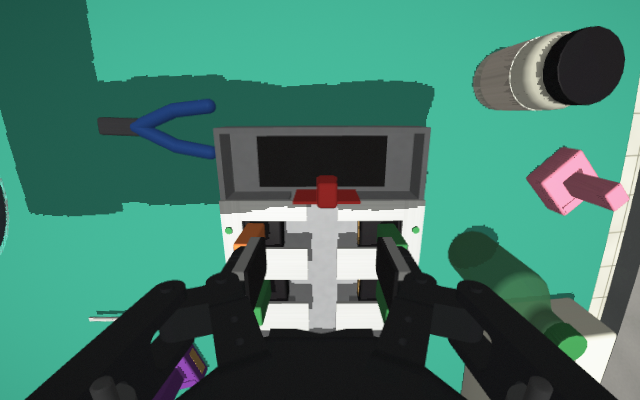

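The wrist view shows the red grip's top at columns 317–338, rows 176–208, a few pixels off my prediction. I check that against the tray edge and the top camera before closing.

Run:
```python
from h import *
c=Cam('wrist');q=lambda uv,z:[dk(p).round(1).tolist() for p in c.at(uv,z)]
print('tray corners z40',q([(215,129),(431,127)],40))
print('grip far edge',q([(317,176),(338,176)],96),'plate ends z58',q([(293,203),(360,203)],58))
g=c.img.astype(int)
print('col 327 red',[(r,g[r,327].tolist()) for r in range(172,212,3)])
for r in (183,): print([(u,g[r,u,0]-g[r,u,1]) for u in range(310,345,3)])
t=Cam('top')
q=lambda uv,z:[dk(p).round(1).tolist() for p in t.at(uv,z)]
rm=t.mask((0,150,40),(5,255,255))[186:218,298:320]
for row in range(32): 
    u=np.nonzero(rm[row])[0]
    if len(u): print(row+186,u.min()+298,u.max()+298)
print('tray corners top z40',q([(150+414/2.96,150+37/2.96),(150+393/2.96,150+278/2.96)],40))
```

```text
tray corners z40 [[-109.2, 152.6], [112.5, 153.4]]
grip far edge [[-4.0, 114.9], [14.1, 114.8]] plate ends z58 [[-29.6, 78.2], [39.4, 77.8]]
col 327 red [(172, [23, 21, 22]), (175, [73, 22, 22]), (178, [98, 27, 25]), (181, [98, 26, 25]), (184, [134, 35, 32]), (187, [141, 37, 35]), (190, [141, 37, 35]), (193, [140, 37, 34]), (196, [140, 37, 35]), (199, [140, 38, 35]), (202, [138, 36, 33]), (205, [139, 36, 34]), (208, [152, 142, 141]), (211, [197, 199, 198])]
[(310, np.int64(2)), (313, np.int64(1)), (316, np.int64(42)), (319, np.int64(81)), (322, np.int64(88)), (325, np.int64(91)), (328, np.int64(89)), (331, np.int64(89)), (334, np.int64(88)), (337, np.int64(22)), (340, np.int64(0)), (343, np.int64(2))]
tray corners top z40 [[108.5, 150.0], [-110.8, 151.2]]
```

The top face starts at row 183, so y = 97 is right, and the shutter sits at about x = +4 mm. I descend and grip it.

Call:
send_rows(
  moves=[
    {"travel":[2,4,40],"angular":[0,0,0],"gripper":-0.4},
    {"travel":[3,5,80],"angular":[0,0,0],"gripper":-0.4},
    {"travel":[3,5,110],"angular":[0,0,0],"gripper":-0.4},
    {"travel":[3,5,125],"angular":[0,0,0],"gripper":-0.4},
    {"travel":[3,5,125],"angular":[0,0,0],"gripper":-0.4},
    {"travel":[3,5,125],"angular":[0,0,0],"gripper":1},
    {"travel":[3,5,125],"angular":[0,0,0],"gripper":1},
    {"travel":[3,5,125],"angular":[0,0,0],"gripper":1},
    {"travel":[3,5,125],"angular":[0,0,0],"gripper":1},
    {"travel":[3,5,125],"angular":[0,0,0],"gripper":1},
  ],
  force=25,
)

```text
t: 4.35
ee_pos: [570.8, -24.4, 76.4]
ee_rot: [[0.069, 0.998, 0.002], [0.998, -0.069, 0.005], [0.005, 0.002, -1.0]]
contact_force: [-1.4, 0.5, 7.2]
grip_width: 17.6
grip_force: 28.7
```

```bash
python3 -c "
from h import *
st()"
```

```text
t 4.35 ee [570.8 -24.4  76.4] dock [ 4.8 98.1] yaw 86.02 tilt [0.005  0.0016] w 17.6 gf 28.7 F [-1.4  0.5  7.2] q [-3. 25. -8. 57.  0. 91.]
```

Call:
send_rows(
  moves=[
    {"travel":[0,12,0],"angular":[0,0,0],"gripper":1},
    {"travel":[0,26,0],"angular":[0,0,0],"gripper":1},
    {"travel":[0,40,0],"angular":[0,0,0],"gripper":1},
    {"travel":[0,54,0],"angular":[0,0,0],"gripper":1},
    {"travel":[0,65,0],"angular":[0,0,0],"gripper":1},
    {"travel":[0,70,0],"angular":[0,0,0],"gripper":1},
    {"travel":[0,70,0],"angular":[0,0,0],"gripper":1},
    {"travel":[0,70,0],"angular":[0,0,0],"gripper":1},
  ],
)

```text
t: 5.35
ee_pos: [640.7, -29.0, 76.4]
ee_rot: [[0.069, 0.998, 0.002], [0.998, -0.069, 0.005], [0.005, 0.002, -1.0]]
contact_force: [0.3, 1.4, 6.4]
grip_width: 17.6
grip_force: 28.6
```

```bash
python3 -c "
from h import *
st()"
```

```text
t 5.35 ee [640.7 -29.   76.4] dock [74.8 98.1] yaw 86.03 tilt [0.0054 0.0016] w 17.6 gf 28.6 F [0.3 1.4 6.4] q [-3. 33.  4. 62.  0. 91.]
```

Call:
send_rows(
  moves=[
    {"travel":[0,0,0],"angular":[0,0,0],"gripper":-0.4},
    {"travel":[0,0,0],"angular":[0,0,0],"gripper":-0.4},
    {"travel":[0,0,0],"angular":[0,0,0],"gripper":-0.4},
    {"travel":[0,0,-25],"angular":[0,0,0],"gripper":-0.4},
    {"travel":[0,0,-55],"angular":[0,0,0],"gripper":-0.4},
    {"travel":[-30,0,-60],"angular":[0,0,0],"gripper":-0.4},
    {"travel":[-61,-1,-60],"angular":[0,0,0],"gripper":-0.4},
    {"travel":[-61,-1,-60],"angular":[0,0,0],"gripper":-0.4},
  ],
)

```text
t: 6.35
ee_pos: [634.5, -92.1, 135.1]
ee_rot: [[0.072, 0.997, 0.0], [0.997, -0.072, 0.005], [0.005, -0.0, -1.0]]
contact_force: [-0.8, -0.4, -0.2]
grip_width: 59.6
grip_force: 0.0
```

Run:
```python
from h import *
st();c=Cam('top')
x=cv2.resize(c.img[150:280,150:420],None,fx=2.96,fy=2.96,interpolation=cv2.INTER_CUBIC);cv2.imwrite('pics/crop2.png',x[:,:,::-1])
w=Cam('wrist');cv2.imwrite('pics/w3.png',w.img[:,:,::-1])
```

```text
t 6.35 ee [634.5 -92.1 135.1] dock [72.9 34.7] yaw 85.89 tilt [ 0.0047 -0.0001] w 59.6 gf 0.0 F [-0.8 -0.4 -0.2] q [-8. 31. 10. 69.  0. 86.]
```

View pics/w3.png

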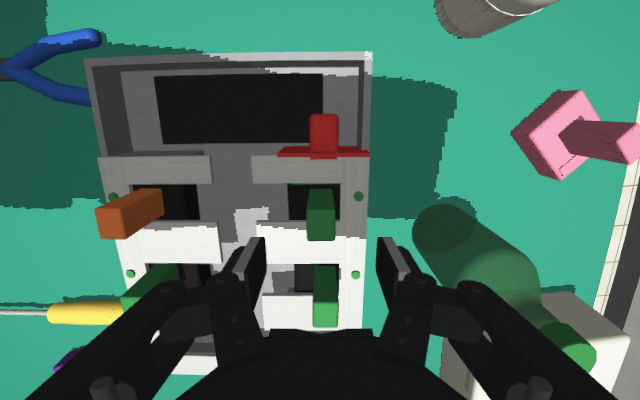

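The wrist view shows green A's grip centred between the fingers at (320,215), and the shutter grip clear at (323,130). Next I descend and grip.

Call:
send_rows(
  moves=[
    {"travel":[2,1,30],"angular":[0,0,0],"gripper":-0.4},
    {"travel":[2,1,55],"angular":[0,0,0],"gripper":-0.4},
    {"travel":[2,1,72],"angular":[0,0,0],"gripper":-0.4},
    {"travel":[2,1,72],"angular":[0,0,0],"gripper":-0.4},
    {"travel":[2,1,72],"angular":[0,0,0],"gripper":1},
    {"travel":[2,1,72],"angular":[0,0,0],"gripper":1},
    {"travel":[2,1,72],"angular":[0,0,0],"gripper":1},
    {"travel":[2,1,72],"angular":[0,0,0],"gripper":1},
    {"travel":[2,1,72],"angular":[0,0,0],"gripper":1},
  ],
  force=40,
)

```text
t: 7.58
ee_pos: [636.3, -88.1, 63.8]
ee_rot: [[0.069, 0.998, 0.001], [0.998, -0.069, 0.005], [0.005, 0.001, -1.0]]
contact_force: [-1.9, 0.2, 6.2]
grip_width: 19.8
grip_force: 43.5
```

```bash
python3 -c "
from h import *
st()"
```

```text
t 7.58 ee [636.3 -88.1  63.8] dock [74.3 38.9] yaw 86.02 tilt [0.005 0.001] w 19.8 gf 43.5 F [-1.9  0.2  6.2] q [-8. 33.  4. 60.  0. 86.]
```

Call:
send_rows(
  moves=[
    {"travel":[-1,-12,-1.5],"angular":[0,0,0],"gripper":1},
    {"travel":[-1,-30,-1.5],"angular":[0,0,0],"gripper":1},
    {"travel":[-1,-50,-1.5],"angular":[0,0,0],"gripper":1},
    {"travel":[-1,-68,-1.5],"angular":[0,0,0],"gripper":1},
    {"travel":[-1,-74,-1.5],"angular":[0,0,0],"gripper":1},
    {"travel":[2,-74,-1.5],"angular":[0,0,0],"gripper":1},
    {"travel":[18,-74,-1.5],"angular":[0,0,0],"gripper":1},
    {"travel":[35,-74,-1.5],"angular":[0,0,0],"gripper":1},
    {"travel":[52,-74,-1.5],"angular":[0,0,0],"gripper":1},
    {"travel":[68,-74,-1.5],"angular":[0,0,0],"gripper":1},
    {"travel":[77,-74,-1.5],"angular":[0,0,0],"gripper":1},
    {"travel":[77,-74,-1.5],"angular":[0,0,0],"gripper":1},
  ],
)

```text
t: 9.07
ee_pos: [567.5, -5.4, 64.9]
ee_rot: [[0.068, 0.998, 0.0], [0.998, -0.068, 0.005], [0.005, -0.0, -1.0]]
contact_force: [0.3, -1.2, -2.2]
grip_width: 19.4
grip_force: 42.4
```

Run:
```python
from h import *
st();c=Cam('top')
for a,ce,s_,m in c.blobs((50,80,30),(75,255,255),12,(280,155,410,255)): print(a,ce,s_,dk(c.at(ce,91)[0]).round(1))
```

```text
t 9.07 ee [567.5  -5.4  64.9] dock [  0.2 116.8] yaw 86.08 tilt [ 0.005  -0.0001] w 19.4 gf 42.4 F [ 0.3 -1.2 -2.2] q [ -1.  25. -10.  55.   0.  93.]
113 [359.7 177.3] [354 172  12  11] [ 71.3 -36.8]
93 [356.  234.2] [351 230  11   9] [-73.4 -35.7]
```

Call:
send_rows(
  moves=[
    {"travel":[0,0,-20],"angular":[0,0,0],"gripper":1},
    {"travel":[0,0,-50],"angular":[0,0,0],"gripper":1},
    {"travel":[0,0,-80],"angular":[0,0,0],"gripper":1},
    {"travel":[20,0,-90],"angular":[0,0,0],"gripper":1},
    {"travel":[60,1,-90],"angular":[0,0,0],"gripper":1},
    {"travel":[105,2,-90],"angular":[0,0,0],"gripper":1},
    {"travel":[150,2,-90],"angular":[0,0,0],"gripper":1},
    {"travel":[195,3,-90],"angular":[0,0,0],"gripper":1},
    {"travel":[235,4,-90],"angular":[0,0,0],"gripper":1},
    {"travel":[265,4,-90],"angular":[0,0,0],"gripper":1},
    {"travel":[283,4,-90],"angular":[0,0,0],"gripper":1},
    {"travel":[283,4,-90],"angular":[0,0,0],"gripper":1},
  ],
)

```text
t: 10.62
ee_pos: [590.7, 276.4, 155.6]
ee_rot: [[0.068, 0.998, -0.001], [0.998, -0.068, 0.005], [0.005, -0.001, -1.0]]
contact_force: [0.2, -0.9, -2.5]
grip_width: 19.2
grip_force: 42.3
```

Run:
```python
from h import *
st()
c=Cam('wrist');cv2.imwrite('pics/w4.png',c.img[:,:,::-1])
```

```text
t 10.62 ee [590.7 276.4 155.6] dock [  4.5 399.5] yaw 86.09 tilt [ 0.0046 -0.0008] w 19.2 gf 42.3 F [ 0.2 -0.9 -2.5] q [ 25.  32.  15.  73.   0. 119.]
```

View pics/w4.png

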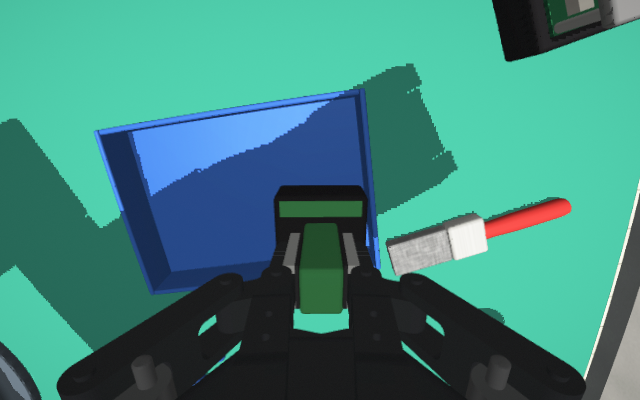

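The pack hangs straight over the tote's right end. Tote rim corners are at (97,132), (362,90), (152,293) and (378,268). I check the tote pose from these.

Run:
```python
from h import *
c=Cam('wrist');P=c.at([(97,132),(362,90),(152,293),(379,268)],45)[:,:2];print(P.round(1))
e=P[1]-P[0];f=P[0]-P[2];print('far edge',np.linalg.norm(e),np.degrees(np.arctan2(e[1],e[0])),'left',np.linalg.norm(f),'right near edge diag ctr',((P[1]+P[2])/2).round(1))
```

```text
[[398.5 348.1]
 [631.  364.2]
 [408.8 183.1]
 [643.1 197.9]]
far edge 233.10454026493105 3.9474655257151126 left 165.32516474722158 right near edge diag ctr [519.9 273.7]
```

Call:
send_rows(
  moves=[
    {"travel":[2,0,25],"angular":[0,0,0],"gripper":1},
    {"travel":[2,0,50],"angular":[0,0,0],"gripper":1},
    {"travel":[2,0,70],"angular":[0,0,0],"gripper":1},
    {"travel":[2,0,82],"angular":[0,0,0],"gripper":1},
    {"travel":[2,0,89],"angular":[0,0,0],"gripper":1},
    {"travel":[2,0,92],"angular":[0,0,0],"gripper":1},
    {"travel":[2,0,92],"angular":[0,0,0],"gripper":1},
  ],
)

```text
t: 11.6
ee_pos: [591.4, 278.0, 64.7]
ee_rot: [[0.069, 0.998, 0.001], [0.998, -0.069, 0.005], [0.005, 0.0, -1.0]]
contact_force: [-0.5, -0.7, -2.8]
grip_width: 19.5
grip_force: 42.3
```

```bash
python3 -c "
from h import *
st()"
```

```text
t 11.6 ee [591.4 278.   64.7] dock [  5.1 401.1] yaw 86.02 tilt [0.0052 0.0004] w 19.5 gf 42.3 F [-0.5 -0.7 -2.8] q [ 25.  35.   6.  61.   0. 119.]
```

Call:
send_rows(
  moves=[
    {"travel":[0,0,1.5],"angular":[0,0,0],"gripper":1},
    {"travel":[0,0,3],"angular":[0,0,0],"gripper":1},
    {"travel":[0,0,3],"angular":[0,0,0],"gripper":-0.4},
    {"travel":[0,0,3],"angular":[0,0,0],"gripper":-0.4},
    {"travel":[0,0,3],"angular":[0,0,0],"gripper":-0.4},
    {"travel":[0,0,-20],"angular":[0,0,0],"gripper":-0.4},
    {"travel":[0,0,-60],"angular":[0,0,0],"gripper":-0.4},
    {"travel":[-50,10,-75],"angular":[0,0,0],"gripper":-0.4},
    {"travel":[-110,20,-75],"angular":[0,0,0],"gripper":-0.4},
    {"travel":[-170,30,-75],"angular":[0,0,0],"gripper":-0.4},
    {"travel":[-230,40,-75],"angular":[0,0,0],"gripper":-0.4},
    {"travel":[-290,50,-75],"angular":[0,0,0],"gripper":-0.4},
  ],
)

```text
t: 13.1
ee_pos: [621.0, -17.1, 138.1]
ee_rot: [[0.069, 0.998, 0.001], [0.998, -0.069, 0.005], [0.005, 0.0, -1.0]]
contact_force: [-0.3, 0.4, -0.3]
grip_width: 60.0
grip_force: 0.0
```

Run:
```python
from h import *
st();c=Cam('top')
def toteT(p): 
    a=np.radians(4);d=np.array(p)[:2]-[520,273];return np.array([d[0]*np.cos(a)+d[1]*np.sin(a),-d[0]*np.sin(a)+d[1]*np.cos(a)])
for a,ce,s_,m in c.blobs((50,80,30),(75,255,255),12,(155,155,410,275)): print(a,ce,s_,dk(c.at(ce,91)[0]).round(1),toteT(c.at(ce,88)[0]).round(1))
x=cv2.resize(c.img[150:280,150:420],None,fx=2.96,fy=2.96,interpolation=cv2.INTER_CUBIC);cv2.imwrite('pics/crop3.png',x[:,:,::-1])
```

```text
t 13.1 ee [621.  -17.1 138.1] dock [ 54.3 108.7] yaw 86.03 tilt [0.0051 0.0003] w 60.0 gf 0.0 F [-0.3  0.4 -0.3] q [-2. 28.  7. 68.  0. 92.]
114 [359.7 177.2] [354 172  12  11] [ 71.6 -36.8] [  78.3 -443.2]
172 [192.2 193.5] [186 185  16  19] [  0.8 388.3] [ 66.1 -11. ]
93 [356.  234.2] [351 230  11   9] [-73.4 -35.7] [ -65.7 -422.3]
```

View pics/crop3.png

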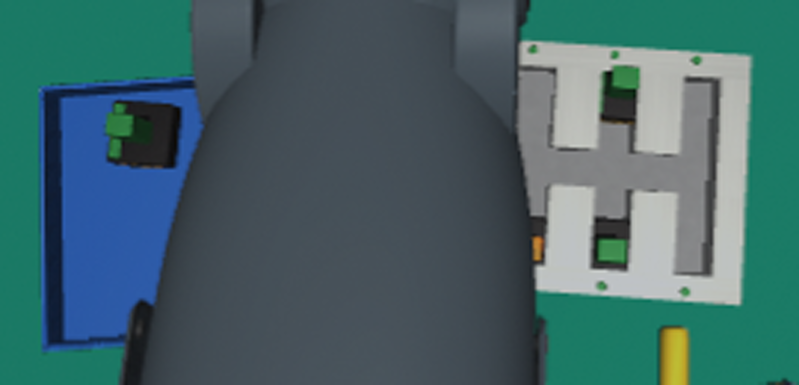

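Pack A stands upright in the tote at (120,125). Packs B and C are undisturbed at (625,78) and (612,250). On to B.

Call:
send_rows(
  moves=[
    {"travel":[-50,8,0],"angular":[0,0,0],"gripper":-0.4},
    {"travel":[-105,16,0],"angular":[0,0,0],"gripper":-0.4},
    {"travel":[-145,20,0],"angular":[0,0,0],"gripper":-0.4},
    {"travel":[-145,20,5],"angular":[0,0,0],"gripper":-0.4},
    {"travel":[-145,20,40],"angular":[0,0,0],"gripper":-0.4},
    {"travel":[-145,20,65],"angular":[0,0,0],"gripper":-0.4},
    {"travel":[-145,20,75],"angular":[0,0,0],"gripper":-0.4},
    {"travel":[-145,20,75],"angular":[0,0,0],"gripper":1},
    {"travel":[-145,20,75],"angular":[0,0,0],"gripper":1},
    {"travel":[-145,20,75],"angular":[0,0,0],"gripper":1},
    {"travel":[-145,20,75],"angular":[0,0,0],"gripper":1},
    {"travel":[-145,20,75],"angular":[0,0,0],"gripper":1},
  ],
)

```text
t: 14.65
ee_pos: [631.7, -160.9, 63.3]
ee_rot: [[0.069, 0.998, 0.002], [0.998, -0.069, 0.005], [0.005, 0.002, -1.0]]
contact_force: [-0.0, 1.1, 7.1]
grip_width: 19.7
grip_force: 43.6
```

```bash
python3 -c "
from h import *
st()"
```

```text
t 14.65 ee [ 631.7 -160.9   63.3] dock [ 74.6 -34.1] yaw 86.02 tilt [0.0049 0.0019] w 19.7 gf 43.6 F [-0.   1.1  7.1] q [-14.  35.   5.  61.   0.  80.]
```

Call:
send_rows(
  moves=[
    {"travel":[-1,-12,-1.5],"angular":[0,0,0],"gripper":1},
    {"travel":[-1,-32,-1.5],"angular":[0,0,0],"gripper":1},
    {"travel":[-1,-54,-1.5],"angular":[0,0,0],"gripper":1},
    {"travel":[-1,-70,-1.5],"angular":[0,0,0],"gripper":1},
    {"travel":[-1,-74,-1.5],"angular":[0,0,0],"gripper":1},
    {"travel":[5,-74,-1.5],"angular":[0,0,0],"gripper":1},
    {"travel":[30,-74,-1.5],"angular":[0,0,0],"gripper":1},
    {"travel":[60,-74,-1.5],"angular":[0,0,0],"gripper":1},
    {"travel":[90,-74,-1.5],"angular":[0,0,0],"gripper":1},
    {"travel":[120,-74,-1.5],"angular":[0,0,0],"gripper":1},
    {"travel":[142,-74,-1.5],"angular":[0,0,0],"gripper":1},
    {"travel":[150,-74,-1.5],"angular":[0,0,0],"gripper":1},
  ],
)

```text
t: 16.15
ee_pos: [568.1, -4.6, 64.4]
ee_rot: [[0.068, 0.998, 0.001], [0.998, -0.068, 0.005], [0.005, 0.0, -1.0]]
contact_force: [-0.7, 0.2, -2.7]
grip_width: 19.4
grip_force: 42.4
```

```bash
python3 -c "
from h import *
st()"
```

```text
t 16.15 ee [568.1  -4.6  64.4] dock [  0.7 117.6] yaw 86.11 tilt [0.0051 0.0002] w 19.4 gf 42.4 F [-0.7  0.2 -2.7] q [ -1.  25. -10.  55.   0.  93.]
```

Call:
send_rows(
  moves=[
    {"travel":[0,0,-20],"angular":[0,0,0],"gripper":1},
    {"travel":[0,0,-50],"angular":[0,0,0],"gripper":1},
    {"travel":[0,0,-80],"angular":[0,0,0],"gripper":1},
    {"travel":[20,-10,-95],"angular":[0,0,0],"gripper":1},
    {"travel":[60,-25,-95],"angular":[0,0,0],"gripper":1},
    {"travel":[105,-42,-95],"angular":[0,0,0],"gripper":1},
    {"travel":[150,-55,-95],"angular":[0,0,0],"gripper":1},
    {"travel":[195,-67,-95],"angular":[0,0,0],"gripper":1},
    {"travel":[235,-67,-95],"angular":[0,0,0],"gripper":1},
    {"travel":[262,-67,-95],"angular":[0,0,0],"gripper":1},
    {"travel":[274,-67,-95],"angular":[0,0,0],"gripper":1},
    {"travel":[274,-67,-95],"angular":[0,0,0],"gripper":1},
  ],
)

```text
t: 17.65
ee_pos: [519.2, 271.8, 160.4]
ee_rot: [[0.068, 0.998, -0.0], [0.998, -0.068, 0.005], [0.005, -0.001, -1.0]]
contact_force: [0.6, -0.5, -2.5]
grip_width: 19.3
grip_force: 42.3
```

Run:
```python
from h import *
st()
c=Cam('wrist');cv2.imwrite('pics/w5.png',c.img[:,:,::-1])
```

```text
t 17.65 ee [519.2 271.8 160.4] dock [-66.6 390.2] yaw 86.08 tilt [ 0.0046 -0.0006] w 19.3 gf 42.3 F [ 0.6 -0.5 -2.5] q [ 28.  24.   2.  69.   0. 121.]
```

View pics/w5.png

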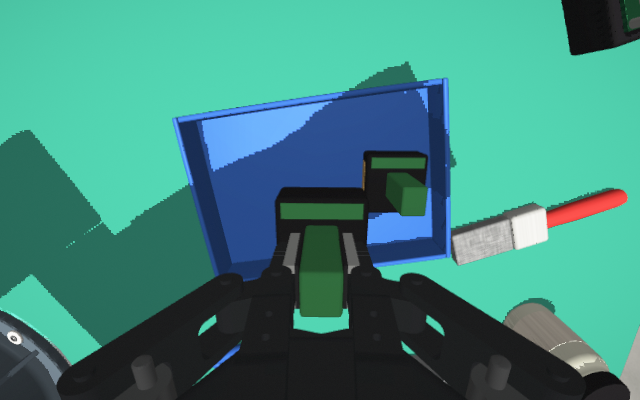

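Pack B hangs over the tote's middle, with A upright at (395,183) and clear of it. I lower B and release.

Call:
send_rows(
  moves=[
    {"travel":[2,0,25],"angular":[0,0,0],"gripper":1},
    {"travel":[2,0,50],"angular":[0,0,0],"gripper":1},
    {"travel":[2,0,72],"angular":[0,0,0],"gripper":1},
    {"travel":[2,0,86],"angular":[0,0,0],"gripper":1},
    {"travel":[2,0,93],"angular":[0,0,0],"gripper":1},
    {"travel":[2,0,97],"angular":[0,0,0],"gripper":1},
    {"travel":[2,0,99],"angular":[0,0,0],"gripper":1},
    {"travel":[2,0,99.5],"angular":[0,0,0],"gripper":1},
  ],
)

```text
t: 18.7
ee_pos: [520.2, 274.1, 62.2]
ee_rot: [[0.069, 0.998, 0.001], [0.998, -0.069, 0.005], [0.006, 0.001, -1.0]]
contact_force: [-1.5, -1.7, 8.6]
grip_width: 19.7
grip_force: 43.8
```

```bash
python3 -c "
from h import *
st()"
```

```text
t 18.7 ee [520.2 274.1  62.2] dock [-65.7 392.5] yaw 86.02 tilt [0.0055 0.0011] w 19.7 gf 43.8 F [-1.5 -1.7  8.6] q [ 28.  27.  -7.  56.   0. 122.]
```

Call:
send_rows(
  moves=[
    {"travel":[0,0,0],"angular":[0,0,0],"gripper":-0.4},
    {"travel":[0,0,0],"angular":[0,0,0],"gripper":-0.4},
    {"travel":[0,0,0],"angular":[0,0,0],"gripper":-0.4},
    {"travel":[0,0,-25],"angular":[0,0,0],"gripper":-0.4},
    {"travel":[0,0,-60],"angular":[0,0,0],"gripper":-0.4},
    {"travel":[-40,0,-78],"angular":[0,0,0],"gripper":-0.4},
    {"travel":[-100,0,-78],"angular":[0,0,0],"gripper":-0.4},
    {"travel":[-160,0,-78],"angular":[0,0,0],"gripper":-0.4},
    {"travel":[-220,-5,-78],"angular":[0,0,0],"gripper":-0.4},
    {"travel":[-280,-8,-78],"angular":[0,0,0],"gripper":-0.4},
    {"travel":[-340,-8,-78],"angular":[0,0,0],"gripper":-0.4},
    {"travel":[-400,-8,-78],"angular":[0,0,0],"gripper":-0.4},
  ],
)

```text
t: 20.2
ee_pos: [483.7, -126.8, 137.6]
ee_rot: [[0.069, 0.998, 0.001], [0.998, -0.069, 0.005], [0.005, 0.001, -1.0]]
contact_force: [1.3, -0.7, 0.2]
grip_width: 59.8
grip_force: 0.0
```

Run:
```python
from h import *
st();c=Cam('wrist')
cv2.imwrite('pics/w6.png',c.img[:,:,::-1])
c=Cam('top')
for a,ce,s_,m in c.blobs((50,80,30),(75,255,255),12,(155,155,410,275)): print(a,ce,s_,dk(c.at(ce,91)[0]).round(1))
```

```text
t 20.2 ee [ 483.7 -126.8  137.6] dock [-75.3 -10. ] yaw 86.03 tilt [0.0049 0.0007] w 59.8 gf 0.0 F [ 1.3 -0.7  0.2] q [-15.  15. -14.  62.   0.  79.]
172 [192.2 193.5] [186 185  16  19] [  0.8 388.3]
171 [193. 220.] [187 211  16  19] [-66.6 378.6]
```

View pics/w6.png

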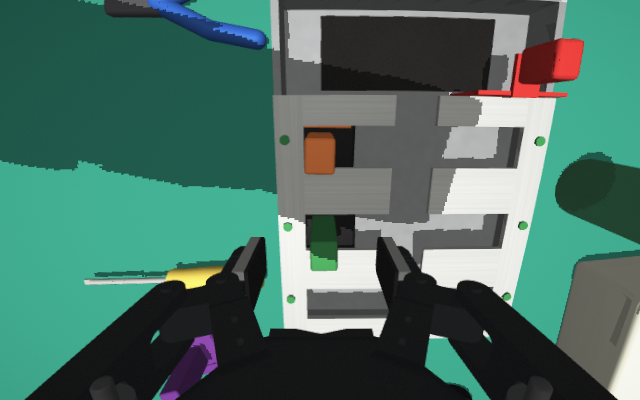

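C's grip is at (324,258), centred between the fingers. Orange is in its bay and the shutter is open. I grip C.

Call:
send_rows(
  moves=[
    {"travel":[-25,1,0],"angular":[0,0,0],"gripper":-0.4},
    {"travel":[-25,1,5],"angular":[0,0,0],"gripper":-0.4},
    {"travel":[-25,1,40],"angular":[0,0,0],"gripper":-0.4},
    {"travel":[-25,1,65],"angular":[0,0,0],"gripper":-0.4},
    {"travel":[-25,1,74],"angular":[0,0,0],"gripper":-0.4},
    {"travel":[-25,1,74],"angular":[0,0,0],"gripper":1},
    {"travel":[-25,1,74],"angular":[0,0,0],"gripper":1},
    {"travel":[-25,1,74],"angular":[0,0,0],"gripper":1},
    {"travel":[-25,1,74],"angular":[0,0,0],"gripper":1},
    {"travel":[-25,1,74],"angular":[0,0,0],"gripper":1},
  ],
)

```text
t: 21.55
ee_pos: [484.1, -149.7, 64.3]
ee_rot: [[0.069, 0.998, 0.002], [0.998, -0.069, 0.005], [0.005, 0.002, -1.0]]
contact_force: [-0.2, 2.3, 7.2]
grip_width: 19.7
grip_force: 40.1
```

```bash
python3 -c "
from h import *
st()"
```

```text
t 21.55 ee [ 484.1 -149.7   64.3] dock [-73.3 -32.8] yaw 86.02 tilt [0.0049 0.0019] w 19.7 gf 40.1 F [-0.2  2.3  7.2] q [-17.  19. -20.  52.   0.  77.]
```

Call:
send_rows(
  moves=[
    {"travel":[0,12,-1.5],"angular":[0,0,0],"gripper":1},
    {"travel":[0,32,-1.5],"angular":[0,0,0],"gripper":1},
    {"travel":[0,54,-1.5],"angular":[0,0,0],"gripper":1},
    {"travel":[0,70,-1.5],"angular":[0,0,0],"gripper":1},
    {"travel":[0,74,-1.5],"angular":[0,0,0],"gripper":1},
    {"travel":[5,74,-1.5],"angular":[0,0,0],"gripper":1},
    {"travel":[30,74,-1.5],"angular":[0,0,0],"gripper":1},
    {"travel":[60,74,-1.5],"angular":[0,0,0],"gripper":1},
    {"travel":[90,74,-1.5],"angular":[0,0,0],"gripper":1},
    {"travel":[120,74,-1.5],"angular":[0,0,0],"gripper":1},
    {"travel":[141,74,-1.5],"angular":[0,0,0],"gripper":1},
    {"travel":[149,74,-1.5],"angular":[0,0,0],"gripper":1},
  ],
)

```text
t: 23.05
ee_pos: [567.2, -5.1, 65.5]
ee_rot: [[0.068, 0.998, 0.0], [0.998, -0.068, 0.005], [0.005, -0.0, -1.0]]
contact_force: [1.0, -0.4, -3.1]
grip_width: 19.5
grip_force: 39.6
```

```bash
python3 -c "
from h import *
st()
c=Cam('top')
for a,ce,s_,m in c.blobs((8,120,80),(20,255,255),12,(280,155,410,255)): print(a,ce,s_)"
```

```text
t 23.05 ee [567.2  -5.1  65.5] dock [-1.00e-01  1.17e+02] yaw 86.08 tilt [ 0.005  -0.0002] w 19.5 gf 39.6 F [ 1.  -0.4 -3.1] q [ -1.  25. -10.  55.   0.  93.]
88 [327.5 233.4] [322 230  12   8]
```

Call:
send_rows(
  moves=[
    {"travel":[0,0,-20],"angular":[0,0,0],"gripper":1},
    {"travel":[0,0,-50],"angular":[0,0,0],"gripper":1},
    {"travel":[0,0,-80],"angular":[0,0,0],"gripper":1},
    {"travel":[20,-20,-95],"angular":[0,0,0],"gripper":1},
    {"travel":[60,-45,-95],"angular":[0,0,0],"gripper":1},
    {"travel":[100,-75,-95],"angular":[0,0,0],"gripper":1},
    {"travel":[140,-105,-95],"angular":[0,0,0],"gripper":1},
    {"travel":[180,-130,-95],"angular":[0,0,0],"gripper":1},
    {"travel":[220,-137,-95],"angular":[0,0,0],"gripper":1},
    {"travel":[252,-137,-95],"angular":[0,0,0],"gripper":1},
    {"travel":[265,-137,-95],"angular":[0,0,0],"gripper":1},
    {"travel":[265,-137,-95],"angular":[0,0,0],"gripper":1},
  ],
)

```text
t: 24.6
ee_pos: [449.3, 267.0, 161.6]
ee_rot: [[0.069, 0.998, 0.0], [0.998, -0.069, 0.005], [0.005, -0.0, -1.0]]
contact_force: [-0.4, -0.4, -2.7]
grip_width: 19.7
grip_force: 40.2
```

Run:
```python
from h import *
st()
c=Cam('wrist');cv2.imwrite('pics/w7.png',c.img[:,:,::-1])
```

```text
t 24.6 ee [449.3 267.  161.6] dock [-136.   380.7] yaw 86.04 tilt [ 0.0045 -0.0003] w 19.7 gf 40.2 F [-0.4 -0.4 -2.7] q [ 31.  16.  -8.  66.   0. 125.]
```

View pics/w7.png

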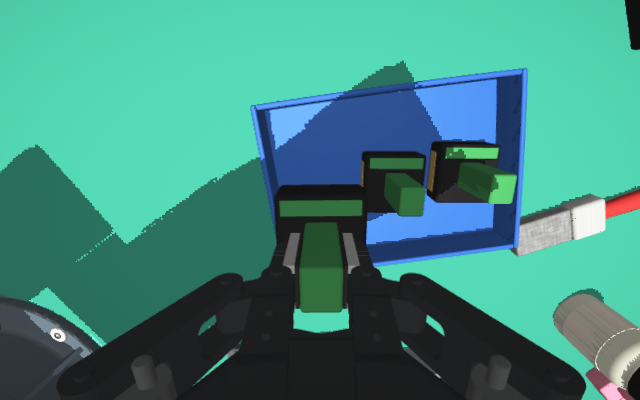

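Both placed packs are upright at (393,183) and (470,172), the tote hasn't moved, and the left third is free. I lower C.

Call:
send_rows(
  moves=[
    {"travel":[2,0,25],"angular":[0,0,0],"gripper":1},
    {"travel":[2,0,50],"angular":[0,0,0],"gripper":1},
    {"travel":[2,0,72],"angular":[0,0,0],"gripper":1},
    {"travel":[2,0,86],"angular":[0,0,0],"gripper":1},
    {"travel":[2,0,93],"angular":[0,0,0],"gripper":1},
    {"travel":[2,0,97],"angular":[0,0,0],"gripper":1},
    {"travel":[2,0,99],"angular":[0,0,0],"gripper":1},
    {"travel":[2,0,99.5],"angular":[0,0,0],"gripper":1},
  ],
)

```text
t: 25.65
ee_pos: [449.7, 270.1, 63.2]
ee_rot: [[0.069, 0.998, 0.001], [0.998, -0.069, 0.006], [0.006, 0.001, -1.0]]
contact_force: [-4.7, -2.4, 13.9]
grip_width: 19.5
grip_force: 42.3
```

```bash
python3 -c "
from h import *
st()"
```

```text
t 25.65 ee [449.7 270.1  63.2] dock [-135.8  383.7] yaw 86.03 tilt [0.0057 0.001 ] w 19.5 gf 42.3 F [-4.7 -2.4 13.9] q [ 31.  21. -17.  52.   0. 125.]
```

Call:
send_rows(
  moves=[
    {"travel":[0,0,0],"angular":[0,0,0],"gripper":-0.4},
    {"travel":[0,0,0],"angular":[0,0,0],"gripper":-0.4},
    {"travel":[0,0,0],"angular":[0,0,0],"gripper":-0.4},
    {"travel":[0,0,-25],"angular":[0,0,0],"gripper":-0.4},
    {"travel":[0,0,-60],"angular":[0,0,0],"gripper":-0.4},
    {"travel":[-40,20,-78],"angular":[0,0,0],"gripper":-0.4},
    {"travel":[-85,55,-78],"angular":[0,0,0],"gripper":-0.4},
    {"travel":[-130,90,-78],"angular":[0,0,0],"gripper":-0.4},
    {"travel":[-175,125,-78],"angular":[0,0,0],"gripper":-0.4},
    {"travel":[-220,160,-78],"angular":[0,0,0],"gripper":-0.4},
    {"travel":[-260,190,-78],"angular":[0,0,0],"gripper":-0.4},
    {"travel":[-286,210,-78],"angular":[0,0,0],"gripper":-0.4},
  ],
)

```text
t: 27.15
ee_pos: [639.8, -32.6, 138.6]
ee_rot: [[0.071, 0.997, 0.0], [0.997, -0.071, 0.005], [0.005, -0.0, -1.0]]
contact_force: [0.5, 0.3, -0.4]
grip_width: 59.9
grip_force: 0.0
```

Run:
```python
from h import *
st()
c=Cam('scene');cv2.imwrite('pics/s8.png',c.img[:,:,::-1])
```

```text
t 27.15 ee [639.8 -32.6 138.6] dock [74.2 94.5] yaw 85.94 tilt [ 0.0049 -0.0001] w 59.9 gf 0.0 F [ 0.5  0.3 -0.4] q [-3. 31. 10. 70.  0. 91.]
```

View pics/s8.png

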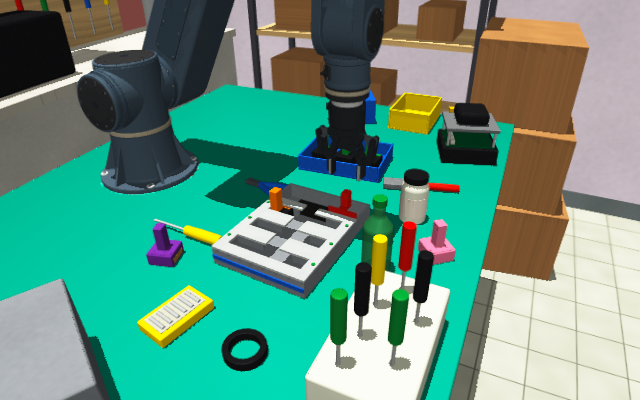

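The scene view shows only the orange grip (276,197) and the open red shutter (346,200) left at the dock. I grip the shutter and check the packs from the top before shutting.

Call:
send_rows(
  moves=[
    {"travel":[2,1,30],"angular":[0,0,0],"gripper":-0.4},
    {"travel":[2,1,52],"angular":[0,0,0],"gripper":-0.4},
    {"travel":[2,1,62],"angular":[0,0,0],"gripper":-0.4},
    {"travel":[2,1,62],"angular":[0,0,0],"gripper":-0.4},
    {"travel":[2,1,62],"angular":[0,0,0],"gripper":1},
    {"travel":[2,1,62],"angular":[0,0,0],"gripper":1},
    {"travel":[2,1,62],"angular":[0,0,0],"gripper":1},
    {"travel":[2,1,62],"angular":[0,0,0],"gripper":1},
    {"travel":[2,1,62],"angular":[0,0,0],"gripper":1},
  ],
  force=25,
)

```text
t: 28.32
ee_pos: [640.5, -28.2, 77.7]
ee_rot: [[0.069, 0.998, 0.002], [0.998, -0.069, 0.005], [0.005, 0.001, -1.0]]
contact_force: [-0.9, 0.4, 6.4]
grip_width: 17.4
grip_force: 29.2
```

Run:
```python
from h import *
st();c=Cam('top')
for a,ce,s_,m in c.blobs((50,80,30),(75,255,255),12,(155,155,410,275)): print(a,ce,s_,c.at(ce,85)[0].round(1))
x=cv2.resize(c.img[150:280,150:420],None,fx=2.96,fy=2.96,interpolation=cv2.INTER_CUBIC);cv2.imwrite('pics/crop4.png',x[:,:,::-1])
```

```text
t 28.32 ee [640.5 -28.2  77.7] dock [74.6 98.9] yaw 86.03 tilt [0.005  0.0012] w 17.4 gf 29.2 F [-0.9  0.4  6.4] q [-3. 33.  5. 62.  0. 91.]
174 [192.3 193.5] [186 185  16  19] [587.1 267.4  85. ]
170 [193.  220.1] [187 211  16  19] [518.5 262.4  85. ]
177 [192.5 247. ] [186 237  16  20] [450.3 260.6  85. ]
```

View pics/crop4.png

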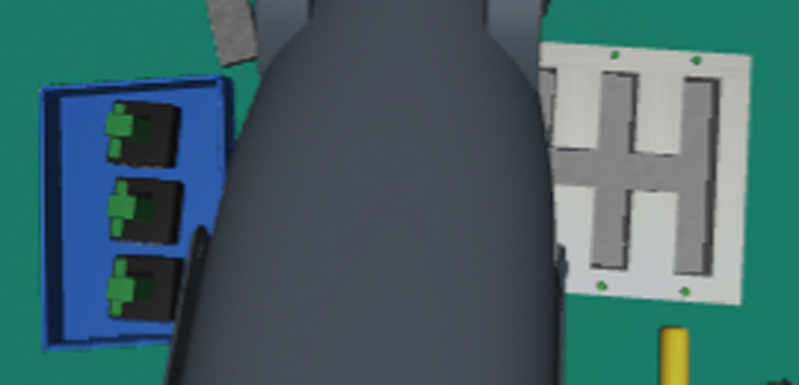

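All three packs stand upright in the tote at (120,125), (120,208) and (120,290). I shut the shutter.

Call:
send_rows(
  moves=[
    {"travel":[0,-12,0],"angular":[0,0,0],"gripper":1},
    {"travel":[0,-26,0],"angular":[0,0,0],"gripper":1},
    {"travel":[0,-40,0],"angular":[0,0,0],"gripper":1},
    {"travel":[0,-54,0],"angular":[0,0,0],"gripper":1},
    {"travel":[0,-65,0],"angular":[0,0,0],"gripper":1},
    {"travel":[0,-70,0],"angular":[0,0,0],"gripper":1},
    {"travel":[0,-72,0],"angular":[0,0,0],"gripper":1},
    {"travel":[0,-73,0],"angular":[0,0,0],"gripper":1},
    {"travel":[0,-73,0],"angular":[0,0,0],"gripper":1},
  ],
)

```text
t: 29.5
ee_pos: [567.8, -23.3, 77.7]
ee_rot: [[0.069, 0.998, 0.002], [0.998, -0.069, 0.005], [0.005, 0.002, -1.0]]
contact_force: [-0.1, -1.7, 7.7]
grip_width: 17.5
grip_force: 29.5
```

```bash
python3 -c "
from h import *
st()"
```

```text
t 29.5 ee [567.8 -23.3  77.7] dock [ 1.7 99. ] yaw 86.02 tilt [0.0048 0.0015] w 17.5 gf 29.5 F [-0.1 -1.7  7.7] q [-2. 25. -9. 57.  0. 91.]
```

Call:
send_rows(
  moves=[
    {"travel":[0,0,0],"angular":[0,0,0],"gripper":-0.4},
    {"travel":[0,0,0],"angular":[0,0,0],"gripper":-0.4},
    {"travel":[0,0,0],"angular":[0,0,0],"gripper":-0.4},
    {"travel":[0,0,-25],"angular":[0,0,0],"gripper":-0.4},
    {"travel":[0,0,-70],"angular":[0,0,0],"gripper":-0.4},
    {"travel":[0,0,-120],"angular":[0,0,0],"gripper":-0.4},
    {"travel":[0,0,-125],"angular":[0,0,0],"gripper":-0.4},
    {"travel":[0,0,-125],"angular":[0,0,0],"gripper":-0.4},
  ],
)

```text
t: 30.5
ee_pos: [567.3, -23.8, 201.6]
ee_rot: [[0.069, 0.998, 0.0], [0.998, -0.069, 0.005], [0.005, 0.0, -1.0]]
contact_force: [-0.6, 0.3, 0.5]
grip_width: 59.6
grip_force: 0.0
```

Run:
```python
from h import *
st();c=Cam('wrist')
rb=[b for b in c.blobs((0,150,40),(5,255,255),300)]
for a,ce,s_,m in rb:
    u=np.nonzero(m[int(s_[1]+s_[3]-6)])[0]; r=int(s_[1]+s_[3]-6)
    print(a,ce,s_,[dk(p).round(1) for p in c.at([(u.min(),r),(u.max()+1,r)],58)])
c=Cam('top')
for a,ce,s_,m in c.blobs((50,80,30),(75,255,255),12,(155,155,410,275)): print(a,ce)
for a,ce,s_,m in c.blobs((8,120,80),(20,255,255),12,(280,155,410,255)): print('orange',a,ce)
```

```text
t 30.5 ee [567.3 -23.8 201.6] dock [ 1.2 98.5] yaw 86.02 tilt [0.005 0.   ] w 59.6 gf 0.0 F [-0.6  0.3  0.5] q [-3. 21.  4. 73.  0. 91.]
1247 [321.4 197.1] [289 179  66  33] [array([-31.7,  78.5]), array([36.8, 78.3])]
159 [191.6 193.4]
159 [192.4 220. ]
177 [192.5 247. ]
orange 36 [330.8 233.4]
```

```bash
python3 -c "
from station import arm
print(arm.hand_in())"
```

```text
the job is handed in; nothing more can be done
None
```

I slid the shutter open, set all three green packs upright in the tote, slid the shutter back to about 2 mm from fully shut, left the orange pack in its bay, and handed the job in at about 30 s; no verdict came back.

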